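# Refill a ball feeder with a scoop and work its spring plunger

### The job

Refill the ball feeder: with the scoop, lift at least three of the four wooden balls out of the stock tray in one go, tip them into the feeder's hopper, and lay the scoop back down upright on its rubber mat. Then press the feeder's spring plunger fully down to its stop, so that the gate lifts and at least three balls roll into the pick tray, and let the plunger spring back up. Spill no ball onto the table and leave the bottle, mug and screwdriver alone.

Things in the scene. Friction and masses are not known exactly. Their poses are not given: they have to be found in the camera images.
- stock_tray: Fixed yellow open tray, 250 long (own x -125 to +125 mm), 106 wide (98 inside), walls 45 mm high, 4 thick. Origin: on the table. Floor 8 mm above the origin, flat from the back wall (x -121) to x +70 mm; there the +x end rises as a 42 degree ramp, to 53 mm high at the end wall (x +119, 70 mm high). The balls lie near the ramp; the scoop goes down behind them, then pushes towards +x.
- ball0: Loose plain polished wooden ball, 30 mm diameter, 14 g. Origin: its centre. The four are alike.
- ball1: Loose plain polished wooden ball, 30 mm diameter, 14 g. Origin: its centre. The four are alike.
- ball2: Loose plain polished wooden ball, 30 mm diameter, 14 g. Origin: its centre. The four are alike.
- ball3: Loose plain polished wooden ball, 30 mm diameter, 14 g. Origin: its centre. The four are alike.
- mat: Fixed flat black rubber mat, 220 (x) x 140 (y) x 4 mm thick, on which the scoop lies. Origin: centre of its underside, on the table.
- scoop: Loose aluminium scoop, 150 g: flat pan 85 long (x) x 88 mm wide (82 inside), floor 1.6 mm thick, side and back walls 35 to 42 mm high, open lip at x +42.5 mm. Black bar handle along x from -100 to -20 mm, 22 wide (y) x 24 mm high, 58 to 82 mm above the pan's underside. Origin: centre of the pan's underside; x points from handle to lip, z up.
- scoop_grip (a point): Middle of the scoop's handle, at (-60, 0, 70) mm in the scoop's frame; grip it across its 22 mm width.
- scoop_pan (a point): Point 18 mm above the middle of the scoop's pan.
- feeder: Fixed white ball feeder. Origin: on the table under the hopper's centre. Hopper: open top, inside x -65 to +68, y -60 to +60 mm, rim 145 mm high, walls 4 mm; floor 75 mm high at the middle, sloping down 12 degrees towards +x to a steel gate at x +70 mm. Beyond the gate a chute drops into the pick tray. Grey plunger tower 52 x 52 x 130 mm high at x -10, y -92 mm.
- hopper (a point): Middle of the hopper, 20 mm above its floor, 95 mm above the table, 50 mm under its rim.
- pick_tray (a point): Middle of the feeder's pick tray, 15 mm above its floor: an open tray at feeder x from +104 to +217 mm, y from -60 to +60 mm inside, walls 70 mm high, floor 8 mm above the table.
- plunger_top (a point): Centre of the top of the black mushroom head of the feeder's spring plunger (54 mm diameter, flat top 44 mm wide); 176 mm above the table when up. It presses straight down 20 mm.
- plunger (a joint): Plunger travel in m: 0 is up, 0.020 is fully down at the stop. The spring needs about 4 N at the top and 10 N at the stop, and brings it back up. The gate is linked to it and lifts 1.8 times the travel (36 mm at the stop, closed at 0); balls need about a second to roll out.
- bottle: Bystander: white plastic bottle, 60 mm diameter, 150 mm high. Origin: centre of its underside.
- mug: Bystander: white mug, 80 mm diameter, 90 mm high. Origin: centre of its underside.
- screwdriver: Bystander: screwdriver lying on the table beyond the feeder. Origin: on its underside.
There are look-alikes about, which are no part of the job. Leave any red look-alike of the scoop alone.

How it is judged:
By the outcome, as a careful person would: the job done as asked, in the order asked, and still so for the second after the job is handed in, with the robot touching nothing.
It also fails if it takes over 72 s, if anything falls off the work surface, if the arm or the gripper's body presses on something with over 40 N, if the wrist force passes 120 N, or if a joint passes its speed limit or range.

### The arm

A 6-joint arm with a two-finger parallel gripper is mounted at the origin on the work surface. World frame = base frame: x ahead of the robot, y to its left, z up, the work surface at z = 0. Lengths are in m, angles in rad, forces in N, time in s.
With the tool pointing down it reaches from about 0.25 to 0.85 m from the base axis. Payload 12.5 kg.
Tool frame: the origin (TCP) lies between the finger pads; the fingertips stand 14 mm ahead of it and the grasp point (between the pads) lies 5 mm behind it (r.finger_overhang is the distance from the TCP to the fingertips, in m); z points along the fingers, y is the line along which they close (so a half turn about z gives the same grasp; the last joint's range is limited). The gripper opens to 93 mm and grips with 3 to 60 N. Pads are 15 mm wide; open, the fingers measure 128 mm over their backs; the gripper's body (75 mm by 188 mm) begins 65 mm behind the grasp point.
Start: joints at [1.055, 0.351, 1.652, -0, 1.139, -0.085], TCP at [0.23, 0.5, 0.233] pointing down, gripper open.
Joint ranges: [-2.75, 2.75], [-0.79, 2.1], [0.01, 2.65], [-1.57, 4.71], [0.07, 3.14], [-2.87, 2.87]. Speed limits (rad/s): [2.22, 2.22, 2.79, 3.14, 3.14, 3.14].

### API

Orientations are given as a rotation vector (axis times angle).
In Python, from workcell import r gives the robot as it stands.
- The arm moves only by the shell command python3 -m inch 'ROWS' [FORCE]. ROWS is JSON, a list of rows, each a list of 5 numbers: the shift along the tool's x, y, z normalised to -1 to 1, where 1 is 120 mm, then the turn about the tool's z normalised to -1 to 1, where 1 is 90 degrees, then the closure, from -1 (fully open) to 1 (shut). A call has 1 to 20 rows; each row is the pose to reach, as a shift and turn from the pose commanded when the call began, along the tool's axes at that moment; what a row does not reach only later rows make up. A row lasts 1/10 s, in which the tool goes at most 50 mm and 8.59 degrees, less where a joint would pass 70% of its speed; a pose out of reach is approached as far as the arm can. A call with a number of a shift or a turn outside -1 to 1 is refused whole. A call with a gripper value outside its range is refused whole. The fingers move at their own pace and stop on an object; FORCE is the grip in N (left out, the last holds). Time passes only in rows, so rows that repeat a pose let the fingers close. It gives the time, the measured TCP pose, the force, the opening and the grip force at its end, in the units of the state.
- r.read_state(): the state, without advancing time (a new reading comes with each control period).
- r.capture(name): name is "side" or "top" or "wrist"; returns a dict with "img" (400x640x3 uint8, red, green, blue), "camera_matrix" (3x3 intrinsics, pixels), "world_to_cam" (4x4, takes a point from world to camera coordinates). Camera axes: x right, y down, z forward; pixel columns grow to the right and rows downward; lengths in m; the calibration is good to about 2 mm. A picture is of the moment at which its call begins. There is no depth.
- r.close_job(): hands the job in; it is judged then, once.
The state is a dict: "time": time; "joint_pos": joint angles; "dq": joint speeds; "effort": joint torques, N m; "position": TCP position; "eef_rot": TCP orientation; "ft_force": force on the tool from outside, world axes, zero at the start; "moment": the same for the moment, N m; "gripper_width": finger opening in m; "grip_force": force on a finger pad.
Only numpy, scipy, OpenCV 4.12 (cv2) and the standard library are available. Lean on these libraries where they do the work, as an engineer would, in place of code of your own. Each camera call takes 0.05 s, during which the arm holds its last target. There are 200 camera calls.

## Working session

There is one attempt and no reset: what is moved stays moved. The work goes in short steps, Python scripts to look and compute and a shell command to move; the robot and the scene stay as the last step left them, time stands still between calls to the robot, and variables do not carry over. Pictures are saved under pics/ and viewed, at most 10 in all, crops included, and the job is handed in when it is done.

```bash
mkdir -p pics; ls
cat > h.py <<'E'
import numpy as np, cv2
from workcell import r
from scipy.spatial.transform import Rotation as R
def snap(n,tag):
    c=r.capture(n); np.savez(f'pics/{tag}.npz',**{k:np.array(v) for k,v in c.items()})
    cv2.imwrite(f'pics/{tag}.png',c['img'][:,:,::-1]); return c
def load(t): return dict(np.load(f'pics/{t}.npz'))
def proj(c,P):
    P=np.atleast_2d(P); T=c['world_to_cam']; q=P@T[:3,:3].T+T[:3,3]; u=q@c['camera_matrix'].T; return u[:,:2]/u[:,2:]
def atz(c,uv,z):
    T=c['world_to_cam']; C=-T[:3,:3].T@T[:3,3]; d=T[:3,:3].T@np.linalg.inv(c['camera_matrix'])@np.array([*uv,1.]); return C+d*(z-C[2])/d[2]
def tri(obs):
    A=[];b=[]
    for c,uv in obs:
        T=c['world_to_cam']; C=-T[:3,:3].T@T[:3,3]; d=T[:3,:3].T@np.linalg.inv(c['camera_matrix'])@np.array([*uv,1.]); d/=np.linalg.norm(d)
        M=np.eye(3)-np.outer(d,d); A.append(M); b.append(M@C)
    return np.linalg.lstsq(np.vstack(A),np.hstack(b),rcond=None)[0]
E
python3 - <<'E'
from h import *
a=snap('top','t0');b=snap('side','s0');snap('wrist','w0')
s=r.read_state();print(s)
for c in(a,b):
  T=c['world_to_cam'];print(-T[:3,:3].T@T[:3,3],T[:3,:3].round(2).tolist(),c['camera_matrix'][0,0])
print(R.from_rotvec(s['eef_rot']).as_matrix().round(3))
E
```

```text
pics
{'time': 0.15, 'joint_pos': array([ 1.05537797e+00,  3.51104874e-01,  1.65225291e+00, -2.82515539e-05,
        1.13907536e+00, -8.45996221e-02]), 'dq': array([-0.00271793, -0.00179792, -0.00097584,  0.00077217, -0.00036481,
       -0.00117495]), 'effort': array([-5.13489249e-04, -4.97454214e+01, -2.85347378e+01,  6.98248367e-02,
        2.46388104e-02, -1.23808936e-04]), 'position': array([0.22955358, 0.49954409, 0.23223843]), 'eef_rot': array([-6.71441044e-01, -3.06877224e+00,  1.27308982e-03]), 'ft_force': array([0.68932536, 0.28580499, 0.05600494]), 'moment': array([-0.05441164,  0.00963736, -0.03925959]), 'grip_force': 0.0, 'gripper_width': 0.0923614987602086}
[0.42762626 0.09214026 1.29355899] [[0.02, -1.0, 0.02], [-0.99, -0.02, -0.15], [0.15, -0.01, -0.99]] 403.62094259229
[ 0.411284   -0.54584275  0.86777128] [[0.96, -0.28, -0.0], [-0.21, -0.71, -0.67], [0.19, 0.65, -0.74]] 369.90559150879494
[[-0.909  0.418 -0.   ]
 [ 0.418  0.909 -0.001]
 [ 0.    -0.001 -1.   ]]
```

View pics/t0.png

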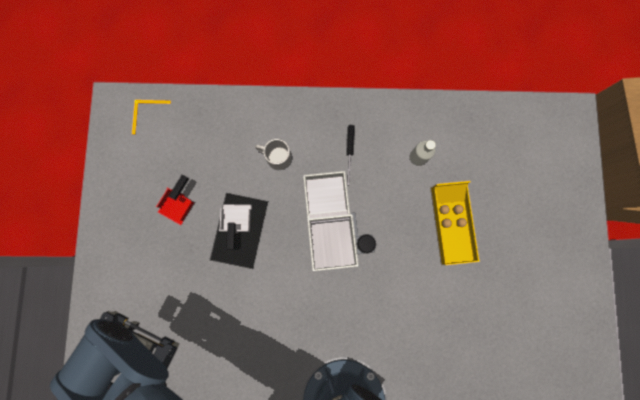

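View pics/s0.png

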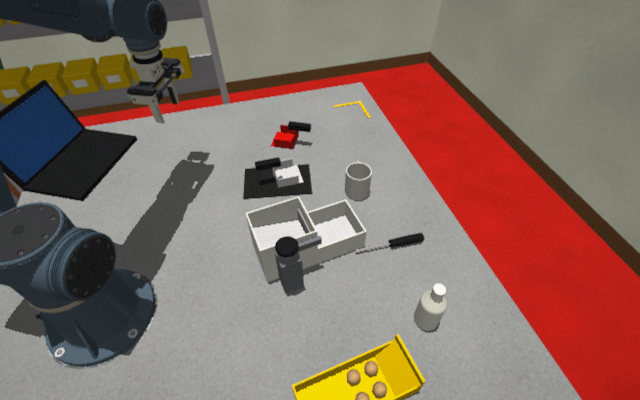

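The candidates for the scoop are the silver one on the black mat (top 235,218; side 285,175) and the red one off the mat (top 177,203; side 287,137). The silver one fits: it is aluminium and lies on the mat. I'll confirm that in a crop.

Run:
```python
from h import *
t=cv2.imread('pics/t0.png');s=cv2.imread('pics/s0.png')
def cr(i,x,y,w=100,h=75): return cv2.resize(i[y:y+h,x:x+w],(400,300),interpolation=cv2.INTER_CUBIC)
p=[cr(t,195,190),cr(s,235,145),cr(t,410,177,120,90),cr(t,290,165,160,120)]
cv2.imwrite('pics/c1.png',np.vstack([np.hstack(p[:2]),np.hstack(p[2:])]))
```

```text
(no output)
```

View pics/c1.png

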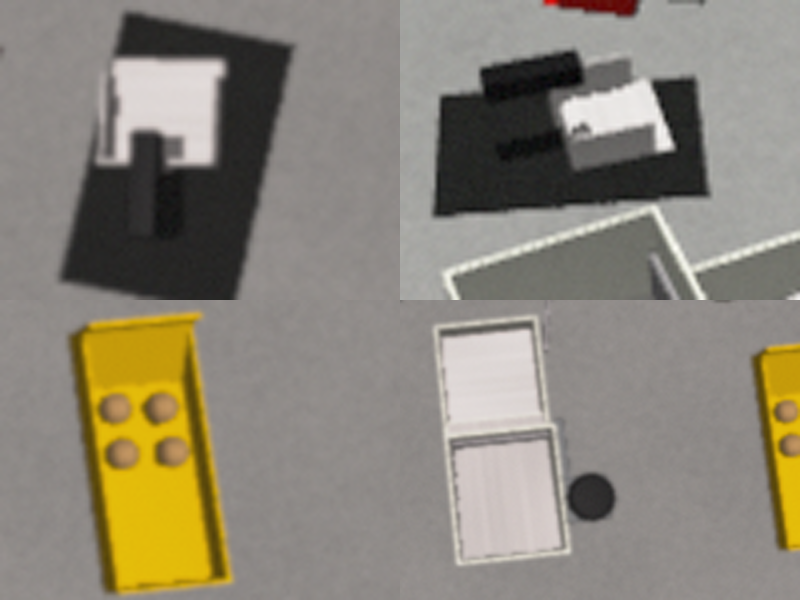

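The top-left and top-right crops show the silver scoop on the black mat: top view, handle centre about (231,236), lip towards the top of the image; side view, handle about (268,164). The bottom crops show the balls next to the ramp at the upper end of the tray, and the hopper with the plunger at (367,244).

Run:
```python
from h import *
t=load('t0');s=load('s0')
print('handle',tri([(t,(231.4,235.8)),(s,(267.75,164))]))
print('plunger',tri([(t,(366.8,243.8)),(s,(287,243))]))
f=np.array([atz(t,p,.086) for p in[(232.3,222.5),(230.5,249)]]);d=f[0]-f[1];print('handle ends',f,np.degrees(np.arctan2(d[1],d[0])))
print('hopper',np.array([atz(t,p,.145) for p in[(308.4,216.2),(352,214.6),(357.6,265.8),(313.2,270.2)]]).round(3))
print('plg z176',atz(t,(366.8,243.8),.176))
print('tray',np.array([atz(t,p,z) for p,z in[((442.4,264.6),.045),((479.3,261),.045),((436.4,183.6),.07),((470.3,181.5),.07)]]).round(3))
b=[(115,108),(161,108),(122,153),(172,151)]
print('balls',np.array([atz(t,(410+.3*x,177+.3*y),.023) for x,y in b]).round(3))
w=load('w0');T=w['world_to_cam'];S=r.read_state()
Rt=R.from_rotvec(S['eef_rot']).as_matrix();print('cam in tool',Rt.T@(-T[:3,:3].T@T[:3,3]-S['position']),(T[:3,:3]@Rt).round(2).tolist(),w['camera_matrix'].tolist())
```

```text
handle [0.48869314 0.34416076 0.07707428]
plunger [ 0.46939741 -0.0488676   0.18143685]
handle ends [[0.52843781 0.34154423 0.086     ]
 [0.44986276 0.3430384  0.086     ]] -1.089396211123141
hopper [[ 0.545  0.114  0.145]
 [ 0.552 -0.011  0.145]
 [ 0.408 -0.027  0.145]
 [ 0.394  0.097  0.145]]
plg z176 [ 0.46847543 -0.04948493  0.176     ]
tray [[ 0.414 -0.298  0.045]
 [ 0.426 -0.413  0.045]
 [ 0.661 -0.279  0.07 ]
 [ 0.67  -0.385  0.07 ]]
balls [[ 0.587 -0.317  0.023]
 [ 0.588 -0.361  0.023]
 [ 0.544 -0.322  0.023]
 [ 0.547 -0.37   0.023]]
cam in tool [ 0.08002148  0.00054935 -0.15288291] [[-0.0, 1.0, 0.0], [-0.96, -0.0, -0.29], [-0.29, -0.0, 0.96]] [[342.4551485837329, 0.0, 319.29928774701153], [0.0, 342.4551485837329, 201.24617629222732], [0.0, 0.0, 1.0]]
```

```bash
cat >> h.py <<'E'
def to(x,y,z,yaw):  # shift/turn units to TCP target, yaw = scoop heading (tool -x), deg
    S=r.read_state();Rt=R.from_rotvec(S['eef_rot']).as_matrix();p=np.array(S['position'])
    cur=np.degrees(np.arctan2(-Rt[1,0],-Rt[0,0]));turn=-(yaw-cur+180)%360
    turn=-((yaw-cur+180)%360-180)
    print('t%.2f pos'%S['time'],p.round(4),'yaw %.2f'%cur,'w %.4f g %.1f'%(S['gripper_width'],S['grip_force']),'F',np.array(S['ft_force']).round(1))
    print('units',((Rt.T@(np.array([x,y,z])-p))/.12).round(3),'turn %.3f'%(turn/90))
E
python3 -m inch '[[-0.35,0,0,-0.09,-1],[-0.7,0,0,-0.18,-1],[-1,-0.1,0,-0.27,-1],[-1,-0.1,0,-0.27,-1]]'; python3 -c "
from h import *
to(.489,.342,.2,-1)"
```

```text
time: 0.55
position: [0.3363, 0.4364, 0.2323]
eef_rot: [0.006, 3.141, -0.002]
ft_force: [-0.7, 0.4, 0.7]
gripper_width: 0.0932
grip_force: 0.0
t0.55 pos [0.3363 0.4364 0.2323] yaw -0.21 w 0.0932 g 0.0 F [-0.7  0.4  0.7]
units [-1.276 -0.782  0.27 ] turn 0.009
```

```bash
python3 -m inch '[[-0.35,-0.3,0,0,-1],[-0.7,-0.6,0,0,-1],[-1,-0.79,0,0,-1],[-1,-0.79,0,0,-1],[-1,-0.79,0,0,-1]]'; python3 -c "
from h import *
snap('wrist','w1');snap('side','s1')
to(.489,.342,.085,-1)"
```

```text
time: 1.05
position: [0.4532, 0.3428, 0.2323]
eef_rot: [-0.015, -3.141, 0.0]
ft_force: [-0.1, -0.1, 0.3]
gripper_width: 0.0928
grip_force: 0.0
t1.15 pos [0.4521 0.3439 0.2325] yaw -0.38 w 0.0931 g 0.0 F [-0.2 -0.1 -0.5]
units [-0.309 -0.014  1.229] turn 0.007
```

View pics/w1.png

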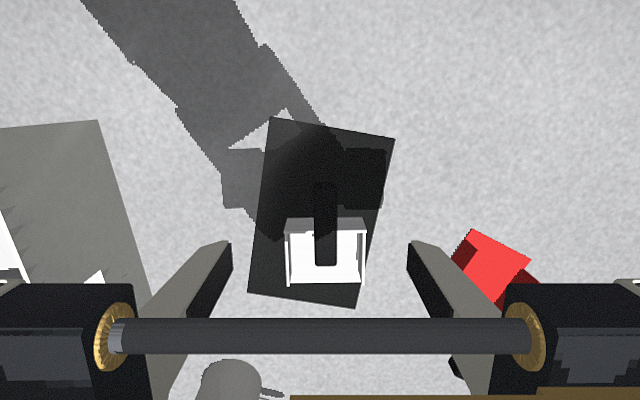

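The wrist view shows the handle from its rear end (325,182) to its front end (326,266), lying lengthwise between the open fingers, with the pan below it.

```bash
python3 -c "
from h import *
w=load('w1');t=load('t0')
a=atz(w,(325,182.5),.086);b=atz(w,(326,266),.086);print(a,b,'mid',(a+b)/2,np.linalg.norm(a-b),np.degrees(np.arctan2(*(b-a)[1::-1])))
print(tri([(w,(325,182.5)),(t,(230.5,249))]),tri([(w,(326,266)),(t,(232.3,222.5))]))
l=atz(w,(290,283),.0056);q=atz(w,(363,287),.0056);print(l,q)
"
```

```text
[0.44563679 0.34822999 0.086     ] [0.52856909 0.34873378 0.086     ] mid [0.48710294 0.34848189 0.086     ] 0.08293382730376683 0.34805219278924704
[0.45064014 0.34812606 0.06361426] [0.53031265 0.3459314  0.07947416]
[0.59319619 0.30501791 0.0056    ] [0.59973624 0.39614451 0.0056    ]
```

```bash
python3 -m inch '[[-0.29,0.03,0.3,0,-1],[-0.29,0.03,0.65,0,-1],[-0.29,0.03,1,0,-1],[-0.29,0.03,1,0,-1]]'; python3 -c "
from h import *
to(.487,.3475,.069,-.4)"
```

```text
time: 1.55
position: [0.4842, 0.3461, 0.1078]
eef_rot: [-0.008, -3.134, 0.007]
ft_force: [-0.7, -0.0, -0.6]
gripper_width: 0.0928
grip_force: 0.0
t1.55 pos [0.4842 0.3461 0.1078] yaw -0.31 w 0.0928 g 0.0 F [-0.7 -0.  -0.6]
units [-0.026  0.013  0.323] turn 0.001
```

```bash
python3 -m inch '[[0,0.01,0.33,0,-1],[0,0.01,0.33,0,-1],[0,0.01,0.33,0,-1],[0,0.01,0.33,0,1],[0,0.01,0.33,0,1],[0,0.01,0.33,0,1],[0,0.01,0.33,0,1],[0,0.01,0.33,0,1],[0,0.01,0.33,0,1],[0,0.01,0.33,0,1],[0,0.01,0.33,0,1],[0,0.01,0.33,0,1]]' 60; python3 -c "
from h import *
to(.487,.3475,.069,-.4)"
```

```text
time: 2.75
position: [0.4879, 0.3477, 0.073]
eef_rot: [-0.011, -3.141, 0.0]
ft_force: [-0.4, -0.1, -0.4]
gripper_width: 0.0258
grip_force: 0.0
t2.75 pos [0.4879 0.3477 0.073 ] yaw -0.38 w 0.0258 g 0.0 F [-0.4 -0.1 -0.4]
units [ 0.007 -0.002  0.033] turn 0.000
```

```bash
python3 -m inch '[[0,0,0.02,0,1],[0,0,0.02,0,1],[0,0,0.02,0,1]]' 60; python3 -m inch '[[0,0,-0.15,0,1],[0,0,-0.3,0,1],[0,0,-0.6,0,1],[0,0,-1,0,1],[0,0,-1,0,1],[0,0,-1,0,1]]'; python3 -c "
from h import *
snap('wrist','w2');snap('side','s2');snap('top','t2')
a=cv2.imread('pics/w2.png')[100:400,120:520];s=cv2.imread('pics/s2.png')[60:210,200:400]
cv2.imwrite('pics/c2.png',np.hstack([a,cv2.resize(s,(400,300),interpolation=cv2.INTER_CUBIC)]))
to(.487,.3475,.2,-.4)"
```

```text
time: 3.05
position: [0.4881, 0.348, 0.0723]
eef_rot: [0.01, 3.141, 0.001]
ft_force: [-6.4, -3.6, 18.2]
gripper_width: 0.0217
grip_force: 60.0
time: 3.65
position: [0.4879, 0.3477, 0.1909]
eef_rot: [0.01, 3.141, 0.001]
ft_force: [-0.0, 0.2, -2.7]
gripper_width: 0.0214
grip_force: 60.0
t3.80 pos [0.4871 0.3472 0.1888] yaw -0.39 w 0.0215 g 60.0 F [ 0.7  0.7 -2.2]
units [ 0.001  0.002 -0.093] turn 0.000
```

View pics/c2.png

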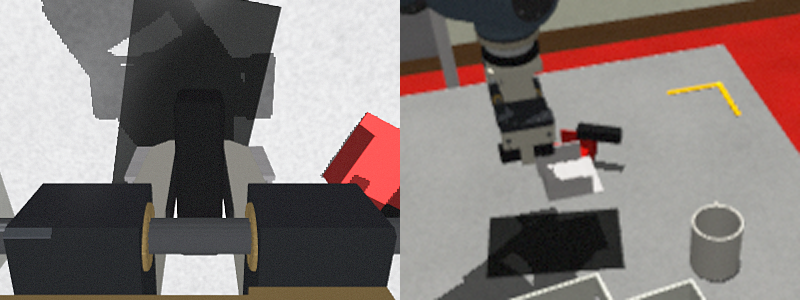

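The scoop is lifted and looks level. At contact the TCP stood 68 mm above the surface under the pan. Next I carry it high over to the stock tray.

```bash
python3 -m inch '[[0,-0.2,-0.3,0,1],[0,-0.5,-0.6,0,1],[0,-0.85,-0.75,0,1],[0,-1,-0.75,0,1]]' >/dev/null; for i in 1 ; do python3 -m inch '[[0.1,-0.33,0,0,1],[0.2,-0.67,0,0,1],[0.3,-1,0,0,1]]'; done; python3 -m inch '[[0.1,-0.33,0,0,1],[0.2,-0.67,0,0,1],[0.3,-1,0,0,1]]'; python3 -m inch '[[0,-0.33,0,0,1],[0,-0.67,0,0,1],[0,-1,0,0,1]]' >/dev/null;python3 -m inch '[[0,-0.33,0,0,1],[0,-0.67,0,0,1],[0,-1,0,0,1]]'; python3 -c "
from h import *
to(.42,-.34,.27,5.5)"
```

```text
time: 4.5
position: [0.4492, 0.1065, 0.2793]
eef_rot: [-0.01, -3.139, 0.001]
ft_force: [-0.7, -1.0, -1.8]
gripper_width: 0.0216
grip_force: 60.0
time: 4.8
position: [0.4123, -0.0132, 0.2795]
eef_rot: [-0.01, -3.14, -0.0]
ft_force: [0.9, 0.7, -2.4]
gripper_width: 0.0214
grip_force: 60.0
time: 5.4
position: [0.4112, -0.2534, 0.2794]
eef_rot: [-0.011, -3.14, -0.002]
ft_force: [0.6, 0.2, -2.3]
gripper_width: 0.0216
grip_force: 60.0
t5.40 pos [ 0.4112 -0.2534  0.2794] yaw -0.40 w 0.0216 g 60.0 F [ 0.6  0.2 -2.3]
units [-0.079 -0.721  0.077] turn -0.066
```

```bash
python3 -m inch '[[0.3,-0.3,0,-0.03,1],[0.5,-0.6,0,-0.06,1],[0.5,-0.74,0,-0.06,1],[0.5,-0.74,0,-0.06,1],[0.5,-0.74,0,-0.06,1]]'; python3 -c "
from h import *
snap('wrist','w3');snap('side','s3');snap('top','t3')
to(.42,-.34,.27,5.5)"
```

```text
time: 5.9
position: [0.3515, -0.3396, 0.2798]
eef_rot: [0.136, -3.138, -0.003]
ft_force: [-0.4, 1.0, -1.1]
gripper_width: 0.0219
grip_force: 60.0
t6.05 pos [ 0.3518 -0.3392  0.2804] yaw 5.09 w 0.0217 g 60.0 F [ 0.2 -0.1 -1.8]
units [-0.565 -0.057  0.086] turn -0.005
```

View pics/w3.png

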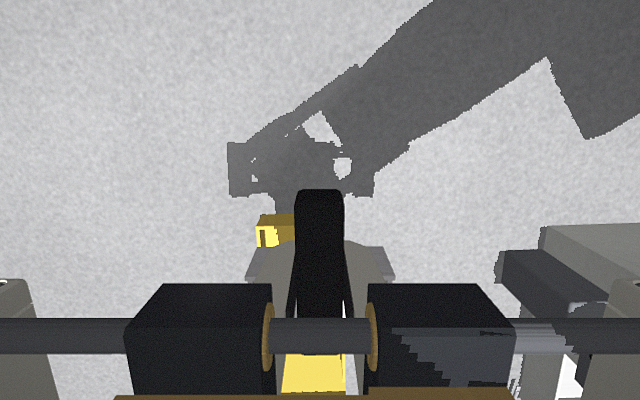

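```bash
cat > fit.py <<'E'
from h import *
from scipy.optimize import minimize
def box(x0,x1,y,z1): return np.array([[a,b,c] for a in(x0,x1) for b in(-y,y) for c in(0,z1)])
parts=[box(-.125,.125,.053,.045),box(.119,.125,.053,.07)]
U=4
ims=[]
for t in('t0','s0'):
    c=load(t);h=cv2.cvtColor(c['img'],cv2.COLOR_RGB2HSV)
    m=cv2.inRange(h,(15,150,40),(35,255,255))
    keep=np.zeros_like(m)
    if t=='t0': keep[170:275,425:490]=1
    else: keep[330:,285:]=1
    m=cv2.morphologyEx(m*keep,cv2.MORPH_CLOSE,np.ones((9,9)))
    ims.append((c,cv2.resize(m,None,fx=U,fy=U,interpolation=cv2.INTER_LINEAR)>127))
def cost(p,sel=(0,1)):
    x,y,a=p[0],p[1],p[2];Rz=R.from_euler('z',a).as_matrix();k=0
    for i in sel:
        c,m=ims[i];d=np.zeros(m.shape,np.uint8)
        for b in parts:
            q=(proj(c,b@Rz.T+[x,y,0])+.5)*U*16-8
            cv2.fillConvexPoly(d,cv2.convexHull(q.astype(np.int32)),1,shift=4)
        k+=((d>0)!=m).mean()/m.mean()
    return k
for sel in((0,),(1,),(0,1)):
    f=minimize(cost,[.543,-.344,.095],args=(sel,),method='Nelder-Mead',options=dict(initial_simplex=[[.543,-.344,.095],[.553,-.344,.095],[.543,-.334,.095],[.543,-.344,.15]]))
    print(sel,f.x.round(4),np.degrees(f.x[2]).round(2),f.fun)
w=load('w3')
x,y,a=f.x
for P in([-.125,-.053,.045],[-.125,-.053,0]): print(proj(w,R.from_euler('z',a).as_matrix()@P+[x,y,0]))
E
python3 fit.py
```

```text
(0,) [ 0.5439 -0.3458  0.1214] 6.95 0.04909334001838389
(1,) [ 0.542  -0.3428  0.1188] 6.81 0.10520996172713062
(0, 1) [ 0.5426 -0.3434  0.1195] 6.85 0.17205737493918746
[[254.72670264 225.46241089]]
[[260.78199825 213.501168  ]]
```

```bash
python3 -c "
from h import *
to(.416,-.3583,.15,6.85)"
```

```text
t6.05 pos [ 0.3518 -0.3392  0.2804] yaw 5.09 w 0.0217 g 60.0 F [ 0.2 -0.1 -1.8]
units [-0.519 -0.207  1.086] turn -0.020
```

```bash
python3 -m inch '[[-0.25,-0.1,0.2,-0.02,1],[-0.52,-0.2,0.4,-0.02,1],[-0.52,-0.2,0.7,-0.02,1],[-0.52,-0.2,1,-0.02,1],[-0.52,-0.2,1,-0.02,1],[-0.52,-0.2,1,-0.02,1],[-0.52,-0.2,1,-0.02,1]]'; python3 -c "
from h import *
snap('side','s4');snap('top','t4')
t=cv2.imread('pics/t4.png')[170:290,400:520];s=cv2.imread('pics/s4.png')[280:400,270:430]
cv2.imwrite('pics/c4.png',np.hstack([cv2.resize(t,(360,360),interpolation=2),cv2.resize(s,(440,360),interpolation=2)]))
to(.416,-.3583,.077,6.85)"
```

```text
time: 6.75
position: [0.4164, -0.3591, 0.1628]
eef_rot: [-0.187, 3.134, -0.004]
ft_force: [-0.1, 0.1, -0.8]
gripper_width: 0.0215
grip_force: 60.0
t6.85 pos [ 0.4162 -0.3592  0.1626] yaw 6.82 w 0.0213 g 60.0 F [-0.8  0.1 -1.3]
units [0.002 0.009 0.713] turn -0.000
```

View pics/c4.png

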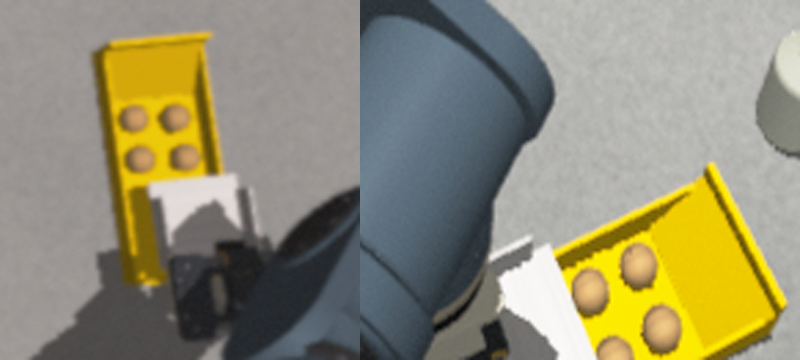

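The scoop hangs level above the rear half of the tray, with its lip behind the four balls: top view, lip corners about (450,232) and (479,229). I check its lateral fit.

```bash
python3 -c "
from h import *
t=load('t4')
for p in((449.7,231.7),(479.3,229.3)):
  P=atz(t,p,.096)-[.543,-.343,0];print(P,R.from_euler('z',-6.85,degrees=True).apply(P))
"
```

```text
[-0.03173134  0.03605027  0.096     ] [-0.0272051   0.03957755  0.096     ]
[-0.02308159 -0.05294554  0.096     ] [-0.02923167 -0.04981465  0.096     ]
```

```bash
python3 -m inch '[[0,0.02,0.1,0,1],[0,0.02,0.25,0,1],[0,0.02,0.4,0,1],[0,0.02,0.5,0,1],[0,0.02,0.6,0,1],[0,0.02,0.66,0,1],[0,0.02,0.69,0,1],[0,0.02,0.69,0,1]]'; python3 -c "
from h import *
to(.416,-.3563,.077,6.85)"
```

```text
time: 7.65
position: [0.4152, -0.3563, 0.0777]
eef_rot: [0.187, -3.136, -0.0]
ft_force: [1.2, -0.5, -1.7]
gripper_width: 0.0218
grip_force: 60.0
t7.65 pos [ 0.4152 -0.3563  0.0777] yaw 6.82 w 0.0218 g 60.0 F [ 1.2 -0.5 -1.7]
units [-0.006 -0.001  0.006] turn -0.000
```

```bash
python3 -m inch '[[0,0,0.015,0,1],[0,0,0.015,0,1]]'; python3 -m inch '[[-0.05,0,0,0,1],[-0.1,0,0,0,1],[-0.2,0,0,0,1],[-0.3,0,0,0,1],[-0.4,0,0,0,1],[-0.45,0,0,0,1],[-0.45,0,0,0,1]]'; python3 -c "
from h import *
snap('top','t5');snap('side','s5')"
```

```text
time: 7.85
position: [0.4155, -0.3565, 0.0764]
eef_rot: [-0.187, 3.135, -0.001]
ft_force: [-0.0, -0.1, -2.5]
gripper_width: 0.0216
grip_force: 60.0
time: 8.55
position: [0.4704, -0.3498, 0.0762]
eef_rot: [-0.188, 3.135, -0.001]
ft_force: [2.6, 0.3, 3.6]
gripper_width: 0.0216
grip_force: 60.0
```

```bash
python3 -m inch '[[-0.06,0,0,0,1],[-0.14,0,0,0,1],[-0.22,0,0,0,1],[-0.28,0,0,0,1],[-0.3,0,0,0,1],[-0.3,0,0,0,1],[-0.3,0,0,0,1]]'; python3 -c "
from h import *
snap('top','t6');snap('side','s6')
to(.416,-.3563,.077,6.85)
t=cv2.imread('pics/t6.png')[170:290,400:520];s=cv2.imread('pics/s6.png')[280:400,270:430]
cv2.imwrite('pics/c6.png',np.hstack([cv2.resize(t,(360,360),interpolation=2),cv2.resize(s,(440,360),interpolation=2)]))"
```

```text
time: 9.35
position: [0.5047, -0.3458, 0.0763]
eef_rot: [-0.186, 3.136, -0.0]
ft_force: [-0.4, -0.4, 4.3]
gripper_width: 0.0216
grip_force: 60.0
t9.45 pos [ 0.5046 -0.3458  0.0763] yaw 6.80 w 0.0217 g 60.0 F [0.4 0.6 5. ]
units [ 0.744  0.    -0.006] turn -0.001
```

View pics/c6.png

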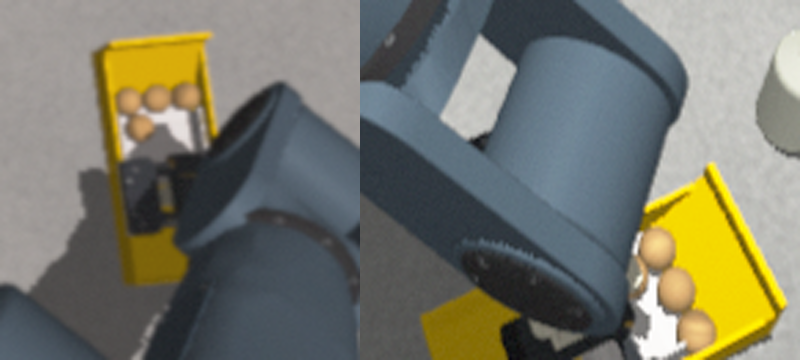

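Three balls lie in a row at the ramp foot, right at the lip, and the fourth is in the pan. I drive the lip up the ramp next. After that I'll rotate the scoop lip-up about the lip by lowering and retracting the grip, so the balls roll to the back.

```bash
python3 -m inch '[[-0.03,0,0,0,1],[-0.03,0,0,0,1],[-0.08,0,-0.045,0,1],[-0.13,0,-0.09,0,1],[-0.18,0,-0.135,0,1]]'; python3 -m inch '[[-0.05,0,-0.045,0,1],[-0.1,0,-0.09,0,1],[-0.1,0,-0.09,0,1]]' ;python3 -c "
from h import *
snap('top','t7')"
```

```text
time: 9.95
position: [0.5264, -0.3428, 0.0924]
eef_rot: [0.187, -3.136, -0.001]
ft_force: [-0.2, 0.8, -1.1]
gripper_width: 0.0212
grip_force: 60.0
time: 10.25
position: [0.5391, -0.3416, 0.1039]
eef_rot: [-0.188, 3.135, -0.002]
ft_force: [-0.1, -0.7, -2.1]
gripper_width: 0.0215
grip_force: 60.0
```

```bash
python3 -m inch '[[0,0,0.02,0,1],[0.03,0,0.06,0,1],[0.06,0,0.1,0,1],[0.09,0,0.14,0,1],[0.12,0,0.18,0,1],[0.12,0,0.18,0,1]]' 30; python3 -m inch '[[0,0,0,0,1],[0,0,0,0,1]]' 60; python3 -c "
from h import *
snap('top','t8');snap('side','s8')
to(.416,-.3563,.077,6.85)
t=cv2.imread('pics/t8.png')[170:290,400:520];s=cv2.imread('pics/s8.png')[280:400,270:430]
cv2.imwrite('pics/c8.png',np.hstack([cv2.resize(t,(360,360),interpolation=2),cv2.resize(s,(440,360),interpolation=2)]))"
```

```text
time: 10.9
position: [0.5228, -0.3433, 0.0806]
eef_rot: [0.186, -3.135, -0.001]
ft_force: [-4.1, -0.9, 1.3]
gripper_width: 0.0217
grip_force: 30.0
time: 11.1
position: [0.5231, -0.3432, 0.0811]
eef_rot: [0.187, -3.135, -0.001]
ft_force: [-5.3, -1.6, 0.3]
gripper_width: 0.0216
grip_force: 60.0
t11.20 pos [ 0.5231 -0.3432  0.0812] yaw 6.82 w 0.0217 g 60.0 F [-3.7 -0.4 -0.7]
units [ 0.899 -0.002  0.036] turn -0.000
```

View pics/c8.png

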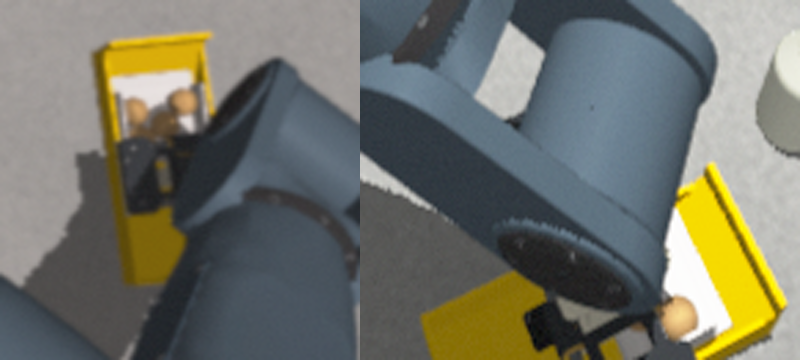

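At least two balls show clearly at (447,206) and (461,204), with the others shadowed behind them in the pan, which is tilted lip-up. I lift and check.

```bash
python3 -m inch '[[0,0,-0.04,0,1],[0,0,-0.12,0,1],[0,0,-0.25,0,1],[0,0,-0.4,0,1],[0,0,-0.6,0,1],[0,0,-0.8,0,1],[0,0,-0.92,0,1],[0,0,-1,0,1]]' 60; python3 -m inch '[[0.03,0,-0.1,0,1],[0.1,0,-0.25,0,1],[0.2,0.1,-0.4,0,1],[0.35,0.25,-0.6,0,1],[0.5,0.45,-0.72,0,1],[0.6,0.65,-0.75,0,1],[0.65,0.85,-0.75,0,1],[0.65,0.95,-0.75,0,1],[0.65,1,-0.75,0,1]]';python3 -c "
from h import *
snap('top','t9');snap('side','s9')
to(.40,.035,.24,6.4)
t=cv2.imread('pics/t9.png')[150:290,350:510];s=cv2.imread('pics/s9.png')[100:400,230:530]
cv2.imwrite('pics/c9.png',np.hstack([cv2.resize(t,(400,350),interpolation=2),cv2.resize(s,(350,350),interpolation=2)]))"
```

```text
time: 12.0
position: [0.5241, -0.3434, 0.2034]
eef_rot: [-0.187, 3.134, -0.002]
ft_force: [0.4, 0.2, -3.0]
gripper_width: 0.0216
grip_force: 60.0
time: 12.9
position: [0.4318, -0.2329, 0.2919]
eef_rot: [-0.187, 3.136, -0.0]
ft_force: [0.2, -0.3, -3.1]
gripper_width: 0.0216
grip_force: 60.0
t13.00 pos [ 0.4322 -0.2333  0.2916] yaw 6.85 w 0.0217 g 60.0 F [ 1.2  0.  -2. ]
units [-0.     2.252  0.43 ] turn 0.005
```

View pics/c9.png

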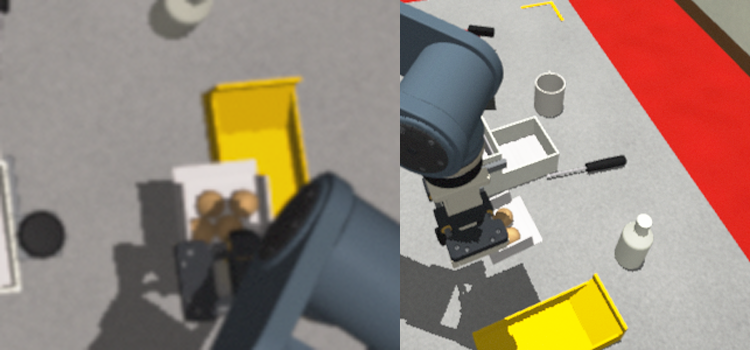

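The top and side crops show all four balls at the back of the pan and an empty tray. I have used my ten pictures, so from here I check numerically with colour masks and forces.

```bash
python3 -m inch '[[0,0.05,0,0,1],[0,0.15,0,0,1],[0,0.3,0,0,1],[0,0.5,0,0,1],[0,0.7,0,0,1],[0,0.9,0,0,1],[0,1,0,0,1]]' >/dev/null; python3 -m inch '[[0,0.15,0,0,1],[0,0.35,0,0,1],[0,0.55,0,0,1],[0,0.75,0,0,1],[0,0.9,0,0,1],[0,1,0,0,1]]' ; python3 -m inch '[[0,0.08,0.05,0,1],[0,0.15,0.15,0,1],[0,0.22,0.25,0,1],[0,0.25,0.35,0,1],[0,0.25,0.4,0,1],[0,0.25,0.43,0,1],[0,0.25,0.43,0,1]]';cat >> h.py <<'E'
def brown(tag):
    c=load(tag);h=cv2.cvtColor(c['img'],cv2.COLOR_RGB2HSV)
    m=cv2.inRange(h,(8,70,90),(18,170,255))
    n,l,s,q=cv2.connectedComponentsWithStats(m)
    return [(q[i].round(1).tolist(),s[i,4]) for i in range(1,n) if s[i,4]>=5]
E
python3 -c "
from h import *
snap('top','t10');snap('side','s10')
to(.3975,.035,.24,6.4);print(r.read_state()['moment'])
for t in('t0','t9','t10','s0','s9','s10'):print(t,brown(t))
c=load('t0')['img'];print(c[209,444],c[209,459])
"
```

```text
time: 14.3
position: [0.4032, 0.0061, 0.2915]
eef_rot: [-0.188, 3.136, 0.0]
ft_force: [-0.1, 0.3, -2.0]
gripper_width: 0.0216
grip_force: 60.0
time: 15.0
position: [0.3999, 0.0344, 0.2396]
eef_rot: [0.186, -3.136, 0.0]
ft_force: [0.2, -0.0, -2.2]
gripper_width: 0.0216
grip_force: 60.0
t15.10 pos [0.4002 0.0344 0.2401] yaw 6.79 w 0.0218 g 60.0 F [-0.3  0.  -3. ]
units [0.022 0.007 0.001] turn 0.004
[ 0.04657471  0.10682532 -0.03461501]
t0 [([633.4, 108.2], np.int32(836)), ([147.0, 99.0], np.int32(13)), ([137.0, 116.0], np.int32(5)), ([444.2, 209.0], np.int32(48)), ([458.1, 208.9], np.int32(49)), ([632.2, 208.3], np.int32(60)), ([446.4, 222.6], np.int32(50)), ([461.3, 222.1], np.int32(47))]
t9 [([633.4, 108.4], np.int32(850)), ([147.0, 99.0], np.int32(13)), ([137.0, 116.0], np.int32(5)), ([632.2, 208.4], np.int32(68)), ([431.9, 236.0], np.int32(137)), ([445.4, 233.8], np.int32(135))]
t10 [([633.4, 108.3], np.int32(838)), ([147.0, 99.0], np.int32(13)), ([137.0, 116.0], np.int32(5)), ([632.3, 208.3], np.int32(63)), ([337.4, 244.0], np.int32(179))]
s0 [([370.7, 367.9], np.int32(129)), ([353.0, 376.6], np.int32(139)), ([379.3, 388.9], np.int32(149)), ([361.9, 396.4], np.int32(75))]
s9 [([395.5, 57.0], np.int32(6)), ([383.0, 59.2], np.int32(5)), ([388.5, 58.3], np.int32(6)), ([376.2, 60.4], np.int32(5)), ([443.5, 65.5], np.int32(6)), ([329.0, 67.3], np.int32(6)), ([316.2, 69.3], np.int32(6)), ([254.3, 79.1], np.int32(17)), ([244.0, 80.2], np.int32(5)), ([470.0, 91.0], np.int32(7)), ([495.5, 115.5], np.int32(8)), ([522.5, 141.5], np.int32(8)), ([548.0, 166.0], np.int32(7)), ([9.2, 184.8], np.int32(157)), ([575.0, 192.0], np.int32(7)), ([601.0, 217.0], np.int32(7)), ([627.0, 242.0], np.int32(7)), ([318.9, 285.0], np.int32(149)), ([326.4, 301.4], np.int32(83))]
s10 [([272.7, 210.3], np.int32(277))]
[186 143  95] [189 146  95]
```

```bash
for f in 25 16; do case $f in 25) python3 -m inch '[[0,0,0,0,1],[0,0,0,0,1]]' 25;; 16) python3 -m inch '[[0,0,0,0,1],[0,0,0,0,1]]' 16;; esac | tail -1; python3 -c "
from h import *
snap('side','sx');print(r.read_state()['moment'].round(3),brown('sx'))"; done; python3 -m inch '[[0,0,0,0,1],[0,0,0,0,1]]' 12|tail -1; python3 -c "
from h import *
snap('side','sx');snap('top','tx');print(r.read_state()['moment'].round(3),brown('sx'),brown('tx')[4:])"
```

```text
grip_force: 25.0
[ 0.012  0.052 -0.007] [([443.5, 65.5], np.int32(6)), ([521.5, 140.5], np.int32(6)), ([272.6, 210.1], np.int32(275))]
grip_force: 16.0
[0.046 0.093 0.001] [([470.0, 91.0], np.int32(5)), ([521.5, 140.5], np.int32(6)), ([272.5, 210.3], np.int32(284))]
grip_force: 12.0
[-0.009  0.132  0.019] [([443.5, 65.5], np.int32(6)), ([521.5, 140.5], np.int32(6)), ([272.4, 210.4], np.int32(278)), ([600.5, 216.5], np.int32(6))] [([337.1, 244.0], np.int32(183))]
```

```bash
L='
from h import *
snap("side","sx");snap("top","tx");print([b for b in brown("sx") if b[1]>20],brown("tx")[4:])'
python3 -m inch '[[0,0,0,0,1],[0,0,0,0,1]]' 9|tail -1; python3 -c "$L"
python3 -m inch '[[0,0,0,0,1],[0,0,0,0,1]]' 7|tail -1; python3 -c "$L"
```

```text
grip_force: 9.0
[([270.0, 213.0], np.int32(286))] [([330.1, 245.5], np.int32(59)), ([344.3, 246.5], np.int32(70))]
grip_force: 7.0
[([268.5, 216.9], np.int32(302))] [([329.8, 244.5], np.int32(77)), ([343.2, 245.0], np.int32(78))]
```

```bash
L='
from h import *
snap("side","sx");snap("top","tx");print([b for b in brown("sx") if b[1]>20],brown("tx")[4:])'
python3 -m inch '[[0,0,0,0,1],[0,0,0,0,1]]' 5.5|tail -1; python3 -c "$L"
```

```text
grip_force: 5.5
[([294.4, 225.9], np.int32(220))] [([338.7, 229.3], np.int32(126)), ([326.5, 226.9], np.int32(59)), ([314.7, 228.7], np.int32(66))]
```

```bash
L='
from h import *
snap("side","sx");snap("top","tx");print([b for b in brown("sx") if b[1]>20],brown("tx")[4:]);to(.4,.0344,.24,6.8)'
python3 -m inch '[[0,0,0,0,1],[0,0,0,0,1],[0,0,0,0,1]]' 5.5|tail -1; python3 -c "$L"
python3 -m inch '[[0,0,0,0,1],[0,0,0,0,1],[0,0,0,0,1],[0,0,0,0,1]]' 25|tail -1; python3 -c "$L
t=load('tx');
for b in brown('tx')[4:]: print(b[0], R.from_euler('z',-6.4,degrees=True).apply(atz(t,b[0],.088)-[.472,.043,0]))"
```

```text
grip_force: 5.5
[([296.3, 224.4], np.int32(200))] [([329.9, 226.4], np.int32(270))]
t17.20 pos [0.3999 0.0347 0.2398] yaw 6.82 w 0.0221 g 5.5 F [-0.7  0.4 -2.4]
units [-0.    -0.002 -0.001] turn 0.000
grip_force: 25.0
[([296.4, 224.3], np.int32(200))] [([329.8, 226.5], np.int32(270))]
t17.70 pos [0.3999 0.0347 0.2398] yaw 6.82 w 0.0217 g 25.0 F [ 0.8 -0.1 -1.4]
units [-0.    -0.003 -0.001] turn 0.000
[329.8, 226.5] [0.04978073 0.00158177 0.088     ]
```

The four balls now form one 270 px blob in the top view, lined up against the gate at feeder x of about 50 mm. I lift the scoop out and compute the mat pose and the scoop's tilt.

```bash
python3 -m inch '[[0,0,-0.1,0,1],[0,0,-0.25,0,1],[0,0,-0.45,0,1],[0,0,-0.6,0,1],[0,0,-0.65,0,1],[0,0,-0.65,0,1]]' 40
python3 - <<'E'
from h import *
snap('top','t12');snap('side','s12')
print('top',brown('t12')[4:])
c=load('t12');h=cv2.cvtColor(c['img'],cv2.COLOR_RGB2HSV);m=cv2.inRange(h,(8,70,90),(18,170,255))[200:270,300:370];ys,xs=np.nonzero(m);print('blob ext',xs.min()+300,xs.max()+300,ys.min()+200,ys.max()+200)
# mat: black mask in t0
c=load('t0');g=c['img'].max(2);mk=(g<45).astype(np.uint8);mk[:185]=0;mk[275:]=0;mk[:,:205]=0;mk[:,275:]=0
mk=cv2.morphologyEx(mk,cv2.MORPH_CLOSE,np.ones((5,5)))
n,l,s,q=cv2.connectedComponentsWithStats(mk);i=1+s[1:,4].argmax()
cn=max(cv2.findContours((l==i).astype(np.uint8),0,2)[0],key=cv2.contourArea);hull=cv2.convexHull(cn)[:,0]
W=np.array([atz(c,p,.004)[:2] for p in hull.astype(float)])
(ctr,sz,a)=cv2.minAreaRect((W*1000).astype(np.float32));print('mat',ctr,sz,a)
to(.52,.34,.30,-1)
E
```

```text
time: 18.3
position: [0.4001, 0.0347, 0.3181]
eef_rot: [-0.187, 3.135, -0.0]
ft_force: [-0.0, 0.1, -2.7]
gripper_width: 0.0216
grip_force: 40.0
top [([329.9, 226.4], np.int32(270))]
blob ext 311 349 221 232
mat (512.2783813476562, 335.23486328125) (130.92013549804688, 211.27587890625) 79.25379180908203
t18.40 pos [0.3996 0.0347 0.3169] yaw 6.82 w 0.0218 g 40.0 F [-0.4 -0.1 -2.6]
units [-1.298  2.407  0.14 ] turn 0.087
```

```bash
python3 -m inch '[[-0.1,0.2,0,0.03,1],[-0.2,0.45,0,0.08,1],[-0.3,0.7,0,0.12,1],[-0.4,0.9,0,0.16,1],[-0.4,1,0,0.2,1]]' >/dev/null; python3 -c "
from h import *
to(.526,.332,.25,-10.75)"
```

```text
t18.90 pos [0.4336 0.1612 0.3164] yaw -11.26 w 0.0219 g 40.0 F [-0.  -0.2 -2.7]
units [-0.478  1.546  0.552] turn -0.006
```

```bash
python3 -m inch '[[-0.1,0.2,0,0,1],[-0.2,0.45,0,0,1],[-0.3,0.7,0,0,1],[-0.35,0.9,0,0,1],[-0.35,1,0,0,1]]' >/dev/null;  python3 -m inch '[[-0.05,0.15,0.1,0,1],[-0.1,0.3,0.25,0,1],[-0.13,0.45,0.4,0,1],[-0.13,0.54,0.55,0,1],[-0.13,0.54,0.6,0,1],[-0.13,0.54,0.6,0,1],[-0.13,0.54,0.6,0,1]]'
python3 - <<'E'
from h import *
snap('top','t13');snap('side','s13');snap('wrist','w13')
to(.526,.332,.14,-10.75)
S=r.read_state();Rt=R.from_rotvec(S['eef_rot']).as_matrix();p=np.array(S['position'])
# fit tilt: compare projected pan-floor polygon with bright pixels in side+top
f=np.array([-Rt[0,0],-Rt[1,0],0]);f/=np.linalg.norm(f);l=np.array([-f[1],f[0],0]);g=p+[0,0,.002]
for th in range(-15,61,5):
    a=np.radians(th);ex=f*np.cos(a)-np.array([0,0,np.sin(a)]);ez=f*np.sin(a)+np.array([0,0,np.cos(a)])
    out=[]
    for t in('s13','t13'):
        c=load(t);im=c['img'].min(2)
        P=np.array([g+ex*(x+.06)+l*y+ez*(.0016-.07) for x in np.linspace(.0,.041,12) for y in np.linspace(-.038,.038,15)])
        O=np.array([g+ex*(x+.06)+l*y+ez*(.0-.07) for x,y in [(.048,y) for y in np.linspace(-.04,.04,15)]])
        def v(P):
            u=proj(c,P).round().astype(int);return np.array([im[b,a] for a,b in u if 0<=a<640 and 0<=b<400])
        out+= [v(P).mean().round(),v(O).mean().round()]
    print(th,out)
E
```

```text
time: 20.1
position: [0.5257, 0.3291, 0.2466]
eef_rot: [0.307, 3.126, 0.0]
ft_force: [0.3, 0.7, -1.8]
gripper_width: 0.0219
grip_force: 40.0
t20.25 pos [0.5259 0.3293 0.2469] yaw -11.21 w 0.0218 g 40.0 F [ 0.5 -0.6 -1.8]
units [0.005 0.021 0.891] turn -0.005
-15 [np.float64(124.0), np.float64(162.0), np.float64(134.0), np.float64(146.0)]
-10 [np.float64(122.0), np.float64(162.0), np.float64(126.0), np.float64(146.0)]
-5 [np.float64(126.0), np.float64(161.0), np.float64(119.0), np.float64(146.0)]
0 [np.float64(132.0), np.float64(161.0), np.float64(116.0), np.float64(146.0)]
5 [np.float64(145.0), np.float64(157.0), np.float64(110.0), np.float64(145.0)]
10 [np.float64(150.0), np.float64(145.0), np.float64(98.0), np.float64(144.0)]
15 [np.float64(150.0), np.float64(140.0), np.float64(82.0), np.float64(133.0)]
20 [np.float64(146.0), np.float64(145.0), np.float64(76.0), np.float64(73.0)]
25 [np.float64(133.0), np.float64(160.0), np.float64(66.0), np.float64(120.0)]
30 [np.float64(119.0), np.float64(145.0), np.float64(55.0), np.float64(95.0)]
35 [np.float64(114.0), np.float64(135.0), np.float64(54.0), np.float64(49.0)]
40 [np.float64(117.0), np.float64(127.0), np.float64(59.0), np.float64(43.0)]
45 [np.float64(120.0), np.float64(132.0), np.float64(60.0), np.float64(57.0)]
50 [np.float64(123.0), np.float64(138.0), np.float64(62.0), np.float64(56.0)]
55 [np.float64(129.0), np.float64(143.0), np.float64(68.0), np.float64(58.0)]
60 [np.float64(142.0), np.float64(148.0), np.float64(78.0), np.float64(62.0)]
```

```bash
python3 -m inch '[[0.05,0.02,0.2,0,1],[0.1,0.02,0.45,0,1],[0.1,0.02,0.7,0,1],[0.1,0.02,0.9,0,1],[0.1,0.02,1,0,1],[0.1,0.02,1,0,1]]' 25 | sed -n '2p;4p'; for i in 1 2 3; do python3 -m inch '[[0,0,0.04,0,1],[0,0,0.04,0,1]]' | sed -n '2p;4p'; done
```

```text
position: [0.5141, 0.3339, 0.125]
ft_force: [0.1, 0.1, -2.8]
position: [0.5148, 0.3345, 0.1218]
ft_force: [-0.5, -0.4, -1.7]
position: [0.5144, 0.3343, 0.1162]
ft_force: [-0.2, -0.4, -1.1]
position: [0.5141, 0.3342, 0.1109]
ft_force: [-0.6, 0.0, -1.7]
```

```bash
for i in 1 2 3 4 ; do python3 -m inch '[[0,0,0.04,0,1],[0,0,0.04,0,1]]' | sed -n '2p;4p'; done
```

```text
position: [0.5145, 0.3345, 0.1065]
ft_force: [0.4, -0.9, 0.0]
position: [0.5144, 0.3347, 0.1021]
ft_force: [-2.1, 0.0, 4.0]
position: [0.5144, 0.3347, 0.0972]
ft_force: [-1.2, 0.8, 3.5]
position: [0.5144, 0.3345, 0.0922]
ft_force: [-0.5, 1.5, 1.7]
```

```bash
python3 -m inch '[[0.03,0,0.04,0,1],[0.07,0,0.08,0,1],[0.11,0,0.12,0,1],[0.14,0,0.15,0,1],[0.15,0,0.165,0,1],[0.15,0,0.165,0,1]]' 15; python3 -m inch '[[0,0,0.01,0,1],[0,0,0.01,0,1]]' 8
```

```text
time: 22.85
position: [0.4963, 0.3377, 0.0727]
eef_rot: [-0.306, -3.126, 0.001]
ft_force: [-1.9, -1.9, 6.6]
gripper_width: 0.0221
grip_force: 15.0
time: 23.05
position: [0.4965, 0.3377, 0.0717]
eef_rot: [-0.306, -3.127, 0.001]
ft_force: [-3.1, -2.3, 8.1]
gripper_width: 0.022
grip_force: 8.0
```

```bash
python3 -m inch '[[0,0,0,0,-1],[0,0,0,0,-1],[0,0,0,0,-1],[0,0,0,0,-1],[0,0,0,0,-1],[0,0,0,0,-1],[0,0,0,0,-1],[0,0,0,0,-1]]' | tail -3;  python3 -m inch '[[0,0,-0.05,0,-1],[0,0,-0.15,0,-1],[0,0,-0.4,0,-1],[0,0,-0.7,0,-1],[0,0,-1,0,-1]]'; python3 -m inch '[[0,-0.2,0,0,1],[0,-0.5,-0.1,0,1],[0.2,-0.8,-0.2,0,1],[0.3,-1,-0.2,0,1]]'
python3 - <<'E'
from h import *
snap('top','t14');snap('side','s14')
print(brown('t14')[4:])
c=load('t0');c2=load('t14')
for n in('t0','t14'):
    c=load(n);im=c['img'].astype(int);m=((im.min(2)>150)&(im.max(2)-im.min(2)<30)).astype(np.uint8);m[:185]=0;m[275:]=0;m[:,:205]=0;m[:,275:]=0
    l=cv2.connectedComponentsWithStats(m);i=1+l[2][1:,4].argmax();print(n,l[2][i],l[3][i])
    cn=max(cv2.findContours((l[1]==i).astype(np.uint8),0,2)[0],key=cv2.contourArea);print(cv2.minAreaRect(cn))
c=load('t14')
# predicted: pan floor + handle for upright scoop
g=np.array([.4965,.3377,.074]);a=np.radians(-11.2);f=np.array([np.cos(a),np.sin(a),0]);l=np.array([-f[1],f[0],0])
P=lambda x,y,z:g+f*(x+.06)+l*y+np.array([0,0,z-.07])
for tag in('t14','s14'):
    c=load(tag)
    for nm,q in dict(lipL=(.0425,.044,0),lipR=(.0425,-.044,0),hr=(-.1,0,.082),hf=(-.02,0,.082),floor=(.02,0,.002),mid=(-.06,0,.082),inhandle=(-.095,0,.08)).items():
        u=proj(c,P(*q))[0];print(tag,nm,u.round(1),c['img'][int(round(u[1])),int(round(u[0]))])
to(0.47,-.0492,.2,6.4)
E
```

```text
ft_force: [0.5, 0.5, 0.3]
gripper_width: 0.0813
grip_force: 0.0
time: 24.35
position: [0.4966, 0.3378, 0.1936]
eef_rot: [0.306, 3.126, 0.0]
ft_force: [0.3, -0.0, 0.7]
gripper_width: 0.0927
grip_force: 0.0
time: 24.75
position: [0.4371, 0.2258, 0.2174]
eef_rot: [0.307, 3.124, 0.002]
ft_force: [1.0, 0.4, -0.0]
gripper_width: 0.0654
grip_force: 0.0
[([632.2, 208.2], np.int32(61)), ([329.9, 226.4], np.int32(269))]
t0 [223 205  28  26 539] [236.55844156 215.43042672]
((236.5, 217.5), (25.0, 27.0), 90.0)
t14 [228 201  32  28 534] [243.67228464 213.53932584]
((243.6414031982422, 215.82113647460938), (26.88117027282715, 25.902189254760742), 11.768289566040039)
t14 lipL [232.6 200.7] [180 172 171]
t14 lipR [259.3 206.4] [148 140 138]
t14 hr [229.8 246.5] [ 79  91 102]
t14 hf [236.3 220.1] [130 123 123]
t14 floor [244.2 210.3] [226 219 217]
t14 mid [233.1 233.2] [60 62 65]
t14 inhandle [230.4 244.8] [ 78  89 100]
s14 lipL [303.3 170.2] [102  99  98]
s14 lipR [304.7 188.7] [40 42 40]
s14 hr [257.7 163.5] [37 35 35]
s14 hf [283.2 161.9] [110 111 109]
s14 floor [297.2 179.2] [239 236 234]
s14 mid [270.4 162.7] [33 34 35]
s14 inhandle [259.3 163.9] [33 36 33]
t24.85 pos [0.4368 0.2254 0.2167] yaw -11.25 w 0.0575 g 0.0 F [-0.  -0.   0.1]
units [-0.718 -2.19   0.139] turn -0.196
```

The scoop lies flat again: the pan blob has the same area as at the start and is turned about 12°, as commanded. The four balls are still at the gate, so on to the plunger.

```bash
python3 -m inch '[[-0.1,-0.25,-0.05,0,1],[-0.2,-0.6,-0.1,0,1],[-0.35,-1,-0.1,0,1],[-0.35,-1,-0.1,0,1]]' 40 >/dev/null; python3 -m inch '[[-0.1,-0.25,0,0,1],[-0.2,-0.6,0,0,1],[-0.35,-1,0,0,1],[-0.35,-1,0,0,1]]' >/dev/null; python3 -c "
from h import *
snap('wrist','w15')
to(0.469,-.0492,.2,-11.2)"
```

```text
t25.70 pos [ 0.4749 -0.0263  0.2277] yaw -11.38 w 0.0004 g 0.0 F [-0.   0.2  0.3]
units [ 0.01  -0.197  0.231] turn -0.002
```

```bash
python3 -m inch '[[0.01,-0.1,0,0,1],[0.01,-0.2,0.1,0,1],[0.01,-0.2,0.2,0,1],[0.01,-0.2,0.25,0,1],[0.01,-0.2,0.25,0,1]]' | sed -n '2p;4p'; python3 -m inch '[[0,0,0.04,0,1],[0,0,0.08,0,1],[0,0,0.1,0,1]]' | sed -n '2p;4p';python3 -m inch '[[0,0,0.03,0,1],[0,0,0.05,0,1],[0,0,0.05,0,1]]' | sed -n '2p;4p'
```

```text
position: [0.4676, -0.0474, 0.196]
ft_force: [-0.3, 0.2, 0.3]
position: [0.4685, -0.0478, 0.1852]
ft_force: [-0.7, 2.1, 5.1]
position: [0.4685, -0.0478, 0.1794]
ft_force: [-0.4, 2.0, 6.2]
```

```bash
python3 -m inch '[[0,0,0.03,0,1],[0,0,0.05,0,1],[0,0,0.06,0,1]]' | sed -n '2p;4p';for i in 1 2 ; do python3 -m inch '[[0,0,0.012,0,1],[0,0,0.012,0,1]]' | sed -n '2p;4p'; done
```

```text
position: [0.4685, -0.0478, 0.1725]
ft_force: [-0.8, 2.1, 10.2]
position: [0.4686, -0.0478, 0.1711]
ft_force: [-1.8, 1.8, 9.2]
position: [0.4685, -0.0478, 0.17]
ft_force: [-2.2, 3.1, 11.8]
```

```bash
python3 -m inch '[[0,0,0.012,0,1],[0,0,0.012,0,1]]' | sed -n '2p;4p'; python3 -m inch '[[0,0,0.01,0,1],[0,0,0.01,0,1]]' | sed -n '2p;4p'; python3 -c "
from h import *
snap('top','t16');print(brown('t16')[4:])"
```

```text
position: [0.4687, -0.0478, 0.1698]
ft_force: [-8.6, 3.0, 28.9]
position: [0.4689, -0.0478, 0.1696]
ft_force: [-14.2, 4.3, 42.3]
[]
```

```bash
python3 -m inch '[[0,0,-0.01,0,1],[0,0,-0.01,0,1],[0,0,-0.01,0,1],[0,0,-0.01,0,1],[0,0,-0.01,0,1],[0,0,-0.01,0,1],[0,0,-0.01,0,1],[0,0,-0.01,0,1],[0,0,-0.01,0,1],[0,0,-0.01,0,1],[0,0,-0.01,0,1],[0,0,-0.01,0,1]]' | sed -n '2p;4p'
python3 - <<'E'
from h import *
snap('top','t17');snap('side','s17');print(brown('t17'),[b for b in brown('s17') if b[1]>15])
t=load('t17')
for b in brown('t17'): print(b[0],b[1],R.from_euler('z',-6.4,degrees=True).apply(atz(t,b[0],.023)-[.472,.043,0]).round(3))
c=load('s17');print('tray centre side px',proj(c,R.from_euler('z',6.4,degrees=True).apply([.16,0,.023])+[.472,.043,0]))
E
```

```text
position: [0.4687, -0.0478, 0.1698]
ft_force: [-8.5, 3.7, 28.8]
[([633.4, 108.3], np.int32(841)), ([149.0, 99.0], np.int32(17)), ([324.3, 181.4], np.int32(255)), ([632.1, 208.3], np.int32(65))] [([9.7, 185.0], np.int32(115)), ([346.3, 222.9], np.int32(192))]
[633.4, 108.3] 841 [ 0.351 -1.049  0.023]
[149.0, 99.0] 17 [0.527 0.548 0.023]
[324.3, 181.4] 255 [0.2   0.002 0.023]
[632.1, 208.3] 65 [ 0.021 -0.974  0.023]
tray centre side px [[337.5450032  232.50131616]]
```

All four balls are in the pick tray: one 255 px blob at (324,181), at its far wall. I release the plunger and retreat.

```bash
python3 -m inch '[[0,0,-0.06,0,1],[0,0,-0.13,0,1],[0,0,-0.2,0,1],[0,0,-0.35,0,1],[0,0,-0.6,0,1],[0,0,-0.8,0,1]]' >/dev/null; python3 -m inch '[[0.3,-0.2,0,0,1],[0.6,-0.5,0,0,1],[0.9,-0.8,0,0,1],[1,-1,0,0,1],[1,-1,0,0,1],[1,-1,0,0,1],[1,-1,0,0,1],[1,-1,0,0,1],[1,-1,0,0,1],[1,-1,0,0,1]]' | sed -n '1,4p'
python3 - <<'E'
from h import *
snap('top','t18');snap('side','s18');print(brown('t18'),[b for b in brown('s18') if b[1]>15])
def dark(n,x0,x1,y0,y1):
    m=(load(n)['img'].max(2)<60).astype(np.uint8)[y0:y1,x0:x1];l=cv2.connectedComponentsWithStats(m);i=1+l[2][1:,4].argmax();return l[3][i]+[x0,y0],l[2][i,4]
for a,b in(('t0','t18'),): print([dark(n,355,380,230,258) for n in(a,b)])
print([dark(n,272,302,230,258) for n in('s0','s18')])
a=load('t0')['img'].astype(int);b=load('t18')['img'].astype(int)
for nm,(x,y) in dict(mug=(276,153),bottle=(425,150),screw=(350,140),red=(177,200)).items():
    print(nm,abs(a[y-18:y+18,x-18:x+18]-b[y-18:y+18,x-18:x+18]).mean().round(1))
E
```

```text
time: 30.85
position: [0.3274, -0.1421, 0.2636]
eef_rot: [-0.305, -3.127, -0.0]
ft_force: [0.0, -0.4, -0.8]
[([633.4, 108.3], np.int32(840)), ([149.0, 99.0], np.int32(17)), ([161.0, 99.0], np.int32(5)), ([324.2, 181.4], np.int32(254)), ([632.3, 208.2], np.int32(61))] [([9.4, 185.0], np.int32(132)), ([346.3, 222.9], np.int32(189))]
[(array([365.9486166 , 243.43478261]), np.int32(253)), (array([365.872, 243.456]), np.int32(250))]
[(array([286.8995098 , 247.36519608]), np.int32(408)), (array([286.58776596, 246.99202128]), np.int32(376))]
mug 2.2
bottle 2.2
screw 2.1
red 2.3
```

The plunger is back up, the four balls are in the pick tray, and the bottle, mug, screwdriver and red scoop have not moved.

```bash
python3 -c "
from h import *
print(r.close_job())"
```

```text
the job is handed in; nothing more can be done
None
```

The job is handed in: the scoop lifted all four balls into the hopper and lies flat and upright on its mat, and with the plunger pressed to its stop and sprung back, the four balls are in the pick tray; nothing was spilled and nothing else was moved.

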